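# Flip the sharps container's lid shut

### The job

The yellow sharps container with the red hood stands with its round flip lid thrown back: with the fingertips, push the lid over from behind and press it gently down until it is fully shut, then move clear. Touch only the outside of the lid, never its soiled inner face (the red plug), and leave the container standing where it is, neither lifted nor shoved away. Leave the white swab box with its blue lid open, and do not disturb the steel canister or the green bottle.

Things in the scene. Friction and masses are not known exactly. Their poses are not given: they have to be found in the camera images.
- sharps_bin: Loose sharps container, about 0.75 kg: yellow tub 130 x 112 mm, red hood 138 (x) x 118 (y) mm whose flat top is 162 mm above the table, with a 74 mm round mouth in it. Origin: centre of its underside, z up. The lid's hinge lies along its +x edge, parallel to its y axis; the lid closes from there towards its -x side. Its yaw varies.
- sharps_lid (a joint): Hinge of the round lid, rad: 0 = fully shut (lid level), 1.57 = standing straight up, 2.3 = as far back as it goes. It starts thrown back, leaning away from the mouth. The hinge has friction (about 0.07 N m): the lid stays wherever it is left and has no catch, so it must be pushed all the way.
- lid_hinge (a point): Middle of the lid's hinge axis, 167 mm above the table, at x = +56 mm, y = 0 of the container. It turns with the lid: y along the hinge, -x along the lid towards its front edge, z the normal of the lid's outer face (the top when shut). The lid is 6 mm thick with the hinge axis in mid-thickness.
- lid_tip (a point): Front edge of the lid's thumb tab, in mid-thickness, 118 mm from the hinge; axes as lid_hinge. The lid is a yellow disc of 94 mm diameter centred 60 mm from the hinge, with a 40 mm wide strap at the hinge and a 30 mm wide thumb tab in front.
- lid_plug: Red plug, 68 mm diameter, 7 mm thick, on the lid's inner face, centred 60 mm from the hinge; soiled, not to be touched. Origin: centre of its base on the lid; axes as lid_hinge, the plug standing out towards -z.
- swab_box: Bystander: fixed white open box, 120 x 100 mm, 65 mm tall, with swabs; origin centre of underside. Its blue lid is hinged on the +x edge and stands open, reaching about 190 mm above the table.
- swab_lid (a joint): Hinge of the swab box's blue lid, rad: 0 shut, about 1.7 open as at the start. To be left open.
- canister: Bystander: loose steel canister, 78 mm diameter, 118 mm tall with its knob; origin centre of underside.
- bottle: Bystander: loose green bottle with white cap, 48 mm diameter, 140 mm tall; origin centre of underside.

How it is judged:
By the outcome, as a careful person would: the job done as asked, in the order asked, and still so for the second after the job is handed in, with the robot touching nothing.
It also fails if it takes over 38 s, if anything falls off the work surface, if the arm or the gripper's body presses on something with over 40 N, if the wrist force passes 120 N, or if a joint passes its speed limit or range.

### The arm

A 7-joint arm with a two-finger parallel gripper is mounted at the origin on the work surface. World frame = base frame: x ahead of the robot, y to its left, z up, the work surface at z = 0. Lengths are in m, angles in rad, forces in N, time in s.
With the tool pointing down it reaches from about 0.425 to 0.875 m from the base axis. Payload 8.4 kg.
Tool frame: the origin (TCP) lies on the centre line of the jaws, within the pads' length; the fingertips stand 17 mm ahead of it and the grasp point (between the pads) lies 2 mm behind it; z points along the fingers, y is the line along which they close (so a half turn about z gives the same grasp; the last joint's range is limited). The gripper opens to 87 mm and grips with 3 to 60 N. Pads are 19 mm wide; open, the fingers measure 117 mm over their backs; the gripper's body (75 mm by 190 mm) begins 51 mm behind the grasp point.
Start: joints at [-1.385, 0.333, 0.04, 1.465, -0.013, 1.343, -0.059], TCP at [0.183, 0.624, 0.211] pointing down, gripper open.
Joint ranges: [-2.58, 2.58], [-0.38, 2.09], [-1.3, 1.39], [0.25, 2.4], [-1.5, 4.64], [0.08, 2.09], [-2.65, 2.65]. Speed limits (rad/s): [2.22, 2.22, 2.79, 2.79, 3.14, 3.14, 3.14].

### API

Orientations are given as a rotation vector (axis times angle).
In Python, from bench import bot gives the robot as it stands. Calls block until the motion is done:
- bot.move_ptp(position, orientation): joint-space move of the TCP to a pose.
- bot.move_linear(position, max_speed=0.15, ori=None): straight line of the TCP; ori=None keeps the orientation; max_speed is the mean speed in m/s.
- bot.set_joints(angles): joint-space move.
- bot.gripper_to(opening): finger opening in m; the grip force is fixed at half the most; returns when the fingers have stopped.
- bot.dwell(seconds).
- bot.solve_ik(position, orientation): joint angles nearest the present ones, or None.
- bot.camera(name): name is "scene" or "top"; returns the picture (400x640x3 uint8, red, green, blue); there is no depth.
- bot.camera_params(name): a dict with "fx", "fy", "cx", "cy" (pixels), "dist" ([k1, k2, p1, p2, k3] as OpenCV has them; the pictures are not rectified), "world_from_camera" (4x4, takes a point from camera to world coordinates). Camera axes: x right, y down, z forward; pixel columns grow to the right and rows downward; lengths in m; the calibration is good to about 2 mm. A picture is of the moment at which its call begins. camera_params takes no time and is no camera call.
A pose or a line that the arm cannot do raises bot.MotionError and nothing moves.
- bot.hand_in(): hands the job in; it is judged then, once.
Readings, each from a call of its own:
- bot.read_time(): time.
- bot.read_joints(): joint angles.
- bot.read_qvel(): joint speeds.
- bot.read_joint_efforts(): joint torques, N m.
- bot.read_position(): TCP position.
- bot.read_tool_rot(): TCP orientation.
- bot.read_ft_force(): force on the tool from outside, world axes, zero at the start.
- bot.read_wrist_torque(): the same for the moment, N m.
- bot.read_opening(): finger opening in m.
- bot.read_grasp_force(): force on a finger pad.
Only numpy, scipy, OpenCV 4.12 (cv2) and the standard library are available. Lean on these libraries where they do the work, as an engineer would, in place of code of your own. Each camera call takes 0.05 s, during which the arm holds its last target. There are 200 camera calls.

## Working session

There is one attempt and no reset: what is moved stays moved. The work goes in short steps, each a Python script; the robot and the scene stay as the last script left them, time stands still between calls to the robot, and variables do not carry over. Pictures are saved under pics/ and viewed, at most 10 in all, crops included, and the job is handed in when it is done.

```bash
mkdir -p pics; ls
python3 - <<'E'
from bench import bot
import cv2,numpy as np
for n in("scene","top"):
    cv2.imwrite(f"pics/{n}0.png",bot.camera(n)[:,:,::-1]); p=bot.camera_params(n)
    print(n,{k:np.round(v,4).tolist() for k,v in p.items()})
print(bot.read_tool_rot(),bot.read_time())
E
```

```text
bench.py
pics
scene {'fx': 427.2037, 'fy': 427.2037, 'cx': 314.8376, 'cy': 198.5576, 'dist': [-0.0419, 0.0, 0.0, 0.0, 0.0], 'world_from_camera': [[0.7688, 0.3348, -0.5448, 0.993], [0.6394, -0.4185, 0.6451, -0.5114], [-0.012, -0.8443, -0.5357, 0.5308], [0.0, 0.0, 0.0, 1.0]]}
top {'fx': 485.1551, 'fy': 485.1551, 'cx': 317.9286, 'cy': 205.5579, 'dist': [-0.0034, 0.0, 0.0, 0.0, 0.0], 'world_from_camera': [[-0.0047, -0.9968, 0.0794, 0.5421], [-1.0, 0.0044, -0.0037, -0.0372], [0.0033, -0.0794, -0.9968, 0.9769], [0.0, 0.0, 0.0, 1.0]]}
[-4.45821245e-01 -3.10967337e+00  2.27040809e-03] 0.1
```

View pics/scene0.png

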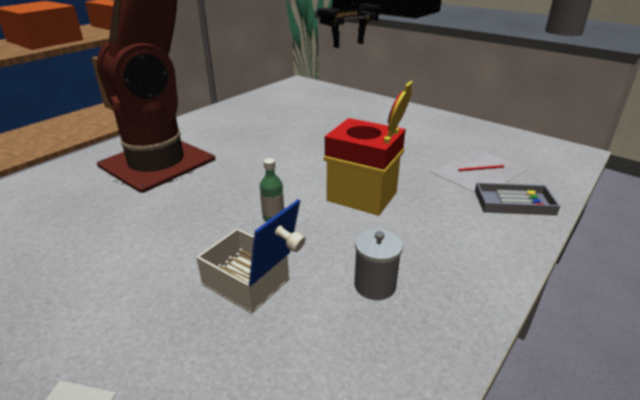

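View pics/top0.png

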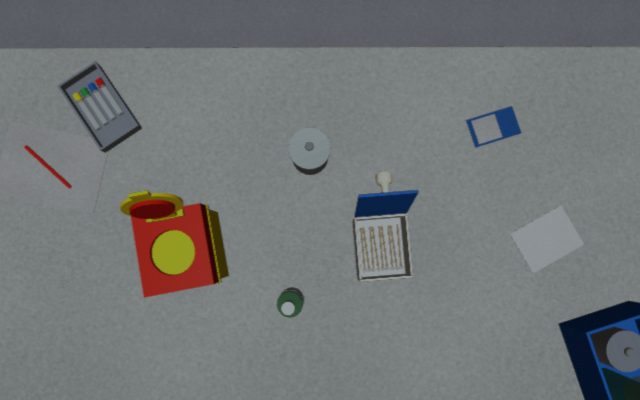

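The scene view shows the bin at about (365,165), with its lid up and leaning back at (400,110). The top view has the mouth at (174,252), the red hood corners at about (207,205), (217,285) and (145,296), and the lid leaning towards +x at (152,205). The canister, box and bottle are well to the right.

```bash
cat > h.py <<'E'
import cv2,numpy as np
from bench import bot
def ray(n,uv):
    p=bot.camera_params(n);K=np.array([[p['fx'],0,p['cx']],[0,p['fy'],p['cy']],[0,0,1]])
    x=cv2.undistortPoints(np.array(uv,float).reshape(-1,1,2),K,np.array(p['dist'])).reshape(-1,2)
    T=np.array(p['world_from_camera']);d=np.c_[x,np.ones(len(x))]@T[:3,:3].T
    return T[:3,3],d
def plane(n,uv,z):
    o,d=ray(n,uv);return o+d*((z-o[2])/d[:,2])[:,None]
def tri(a,b):
    (o1,d1),(o2,d2)=ray('scene',a),ray('top',b);d1,d2=d1[0],d2[0]
    s=np.linalg.lstsq(np.c_[d1,-d2],o2-o1,rcond=None)[0]
    p,q=o1+s[0]*d1,o2+s[1]*d2
    return (p+q)/2,np.linalg.norm(p-q)
def mask(im,col):
    h=cv2.cvtColor(im,cv2.COLOR_RGB2HSV);H,S,V=cv2.split(h)
    m=(S>150)&(V>50)
    return (m&((H<9)|(H>172)) if col=='red' else m&(H>16)&(H<36)).astype(np.uint8)*255
E
python3 - <<'E'
from h import *
for n in('scene','top'):
    im=cv2.imread(f'pics/{n}0.png')[:,:,::-1].copy()
    for c in('red','yellow'):
        for k in cv2.findContours(mask(im,c),cv2.RETR_CCOMP,cv2.CHAIN_APPROX_NONE)[0]:
            a=cv2.contourArea(k)
            if a<60: continue
            e=cv2.fitEllipse(k)
            print(n,c,a,cv2.boundingRect(k),np.round(e[0],1),np.round(e[1],1),cv2.approxPolyDP(k,2.5,True).reshape(-1,2).tolist())
a=cv2.imread('pics/scene0.png')[70:220,310:430];b=cv2.imread('pics/top0.png')[175:310,105:240]
cv2.imwrite('pics/c0.png',np.hstack([cv2.resize(a,(400,500),interpolation=2),cv2.resize(b,(400,500),interpolation=2)]))
E
```

```text
scene red 1572.5 (99, 143, 114, 47) [153.8 163.4] [38.7 98.1] [[212, 156], [209, 158], [207, 154], [182, 143], [182, 159], [163, 170], [133, 170], [127, 165], [123, 153], [99, 165], [143, 189]]
scene red 2538.5 (326, 119, 79, 50) [363.3 142.7] [44.5 77.9] [[326, 136], [326, 154], [383, 168], [402, 147], [404, 130], [399, 128], [399, 132], [385, 143], [383, 137], [387, 134], [387, 126], [347, 119]]
scene red 68.5 (111, 95, 9, 15) [115.  101.3] [ 7.3 14.4] [[114, 95], [111, 99], [116, 109], [119, 101]]
scene red 299.0 (103, 43, 50, 28) [132.9  56.5] [23.4 59.2] [[152, 45], [127, 45], [114, 56], [107, 50], [103, 64], [113, 70], [128, 49]]
scene red 126.5 (51, 21, 30, 21) [64.8 30.9] [18.2 24.9] [[51, 22], [57, 25], [56, 28], [62, 28], [58, 34], [54, 29], [58, 41], [63, 35], [69, 38], [63, 41], [77, 38], [71, 33], [68, 37], [59, 34], [62, 28], [65, 33], [71, 31], [69, 25], [80, 34], [76, 26], [70, 25], [74, 22], [70, 22], [67, 29], [64, 21], [61, 27], [57, 22]]
scene red 102.5 (21, 14, 26, 21) [32.6 24. ] [16.7 22. ] [[23, 15], [24, 20], [21, 20], [27, 24], [26, 29], [23, 26], [25, 30], 
[... 1521 characters left out ...]
252. ] [45.7 46.8] [[168, 229], [180, 229], [188, 234], [196, 248], [193, 263], [178, 275], [162, 273], [150, 257], [153, 240]]
top red 124.5 (25, 146, 46, 42) [ 46.9 165.9] [ 2.5 79.6] [[25, 146], [70, 186]]
top yellow 1491.5 (151, 230, 44, 45) [172.7 252. ] [43.  44.2] [[169, 230], [155, 239], [151, 256], [161, 271], [176, 274], [191, 264], [194, 247], [186, 234]]
top yellow 652.0 (205, 205, 23, 78) [216.7 245.3] [ 10.6 107.6] [[205, 205], [218, 277], [216, 282], [227, 274], [216, 213]]
top yellow 633.5 (120, 191, 64, 32) [152.2 206.4] [27.4 59.6] [[120, 206], [130, 215], [128, 208], [137, 201], [165, 199], [175, 205], [175, 211], [146, 221], [183, 215], [181, 200], [170, 194], [132, 193]]
```

View pics/c0.png

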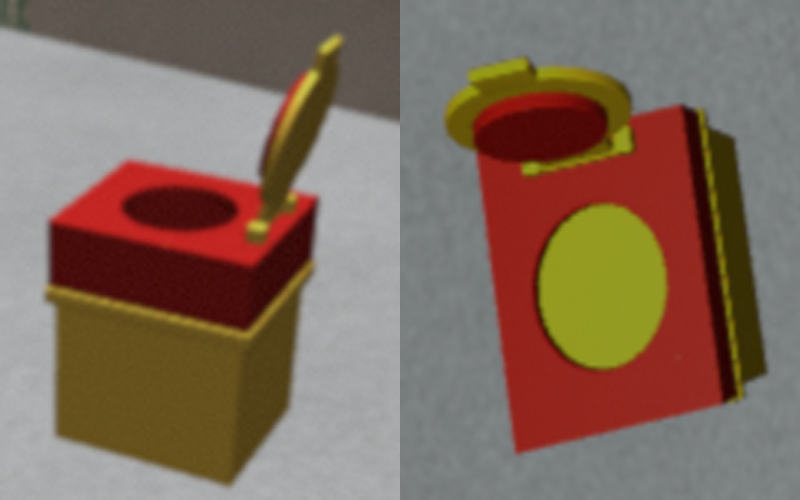

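The crop shows the mouth in the scene view at about (364,132) and the thumb tab's tip at (412,82). In the top view the tab's front edge runs (129,194)–(148,191) and the hood's top corners are (144.5,297), (214,284) and (201,203).

Run:
```python
from h import *
print('mouth',tri([364,132.4],[173.3,252.2]))
print('tip',tri([411,82.5],[138.5,193]))
c=plane('top',[[144.5,297],[213.9,283.9],[200.8,203.5],[173.3,252.2],[145,221],[184,213]],.162);print(c.round(4))
for a,b in((1,0),(2,1),(4,5)):
    d=c[a]-c[b] if a!=4 else c[4]-c[5]; print(np.degrees(np.arctan2(d[1],d[0])),np.linalg.norm(d))
print('canister',plane('top',[309,148],.1)[0],'bottle',plane('top',[288,308],.13)[0])
print('scene hood corners',plane('scene',[[325.5,136.5],[385,150],[404,130]],.162).round(4))
R=cv2.Rodrigues(bot.read_tool_rot())[0];print(R.round(3),bot.read_position())
```

```text
mouth (array([0.52999507, 0.20232441, 0.1607367 ]), np.float64(0.00038705833153835424))
tip (array([0.61789987, 0.2193605 , 0.28128108]), np.float64(0.0026670923462747895))
[[0.4561 0.2482 0.162 ]
 [0.4771 0.1334 0.162 ]
 [0.6113 0.1571 0.162 ]
 [0.5299 0.2018 0.162 ]
 [0.5823 0.2503 0.162 ]
 [0.5954 0.1851 0.162 ]]
-79.63864668111182 0.11674864854582981
10.009792257156143 0.13634235693503782
101.41409048270042 0.06656426910108036
canister [ 0.71768367 -0.02460516  0.1       ] bottle [0.43278363 0.01202491 0.13      ]
scene hood corners [[0.4806 0.1327 0.162 ]
 [0.6118 0.1549 0.162 ]
 [0.5918 0.2641 0.162 ]]
[[-0.96   0.281 -0.   ]
 [ 0.281  0.96  -0.001]
 [-0.    -0.001 -1.   ]] [0.18250521 0.62338899 0.21034522]
```

```bash
cat >> h.py <<'E'
YAW=np.radians(10.3);U=np.array([np.cos(YAW),np.sin(YAW),0]);V=np.array([-U[1],U[0],0]);Z=np.array([0,0,1.])
HINGE=np.array([.530,.2022,.167])+.060*U
def pose(th,off=0,r=.085,amax=30):
    "TCP pose with the fingertips' front lower edge on the lid's outer face, off metres away"
    a=np.radians(max(0,amax*th/1.83)); l=-np.cos(th)*U+np.sin(th)*Z; n=np.sin(th)*U+np.cos(th)*Z
    zt=-np.sin(a)*U-np.cos(a)*Z; f=-np.cos(a)*U+np.sin(a)*Z
    p=HINGE+r*l+(.003+off)*n-.017*zt-.0095*f
    return p,cv2.Rodrigues(np.c_[np.cross(V,zt),V,zt])[0].ravel()
E
python3 - <<'E'
from h import *
for am in(15,30,45):
  print(am)
  for th,off in((1.83,.04),(1.83,0),(1.4,0),(.9,0),(.45,0),(0,0)):
    p,o=pose(th,off,amax=am);q=bot.solve_ik(p,o);print(th,p.round(3),None if q is None else np.round(q,2))
  p,o=pose(1.83,.05,amax=am);
  for w in((p[0],p[1],.42),(.70,.45,.40)): q=bot.solve_ik(w,o);print(w,None if q is None else np.round(q,2))
print(bot.solve_ik([.45,.5,.42],pose(0)[1]))
E
```

```text
15
1.83 [0.665 0.227 0.252] [-0.56  0.68  0.39  0.95 -0.26  1.81  1.5 ]
1.83 [0.627 0.22  0.262] [-0.6   0.58  0.4   1.08 -0.24  1.78  1.5 ]
1.4 [0.59  0.213 0.266] [-0.67  0.45  0.41  1.26 -0.19  1.67  1.47]
0.9 [0.551 0.206 0.251] [-0.73  0.3   0.41  1.46 -0.14  1.53  1.43]
0.45 [0.525 0.201 0.223] [-0.78  0.2   0.41  1.63 -0.09  1.39  1.39]
0 [0.515 0.199 0.187] [-0.81  0.15  0.4   1.76 -0.06  1.25  1.36]
(np.float64(0.6742298221612801), np.float64(0.22841100097470532), 0.42) None
(0.7, 0.45, 0.4) None
30
1.83 [0.668 0.227 0.248] None
1.83 [0.63  0.22  0.258] None
1.4 [0.593 0.214 0.263] [-0.59  0.63  0.4   1.05 -0.26  1.91  1.5 ]
0.9 [0.553 0.206 0.249] [-0.68  0.41  0.41  1.34 -0.19  1.67  1.47]
0.45 [0.526 0.202 0.222] [-0.75  0.26  0.4   1.57 -0.12  1.46  1.42]
0 [0.515 0.199 0.187] [-0.81  0.15  0.4   1.76 -0.06  1.25  1.36]
(np.float64(0.677330065777206), np.float64(0.22897441072742616), 0.42) None
(0.7, 0.45, 0.4) None
45
1.83 [0.67  0.228 0.243] None
1.83 [0.632 0.221 0.254] None
1.4 [0.595 0.214 0.26 ] None
0.9 [0.554 0.207 0.248] [-0.63  0.53  0.4   1.22 -0.23  1.82  1.49]
0.45 [0.527 0.202 0.222] [-0.73  0.32  0.4   1.51 -0.15  1.53  1.44]
0 [0.515 0.199 0.187] [-0.81  0.15  0.4   1.76 -0.06  1.25  1.36]
(np.float64(0.6793087455299752), np.float64(0.22933399778197075), 0.42) None
(0.7, 0.45, 0.4) None
[-0.99468601  0.37890089  0.14492913  0.99067138 -0.05458611  1.77533181
  0.87955979]
```

Run:
```python
from h import *
p,o=pose(1.83,.04,amax=15)
s=p+.2*V
print(s,bot.solve_ik(s,o))
bot.gripper_to(0.0)
bot.move_ptp(s,o); print(bot.read_time(),bot.read_position())
bot.move_linear(p,.12); print(bot.read_time(),bot.read_position(),p,bot.read_ft_force())
a=bot.camera('scene')[20:220,280:480,::-1];b=bot.camera('top')[140:310,85:255,::-1]
cv2.imwrite('pics/a1.png',np.hstack([cv2.resize(a,(400,400)),cv2.resize(b,(400,400))]))
```

```text
[0.6289592  0.42345972 0.25210111] [-0.69026547  0.80771554  0.24195529  0.71014262 -0.26865297  1.88247955
  1.1996349 ]
3.4333 [0.62796752 0.42488406 0.25237183]
5.25 [0.66448163 0.22758211 0.25196076] [0.66471964 0.22668271 0.25210111] [-0.56247865 -0.11787006 -0.1355416 ]
```

View pics/a1.png

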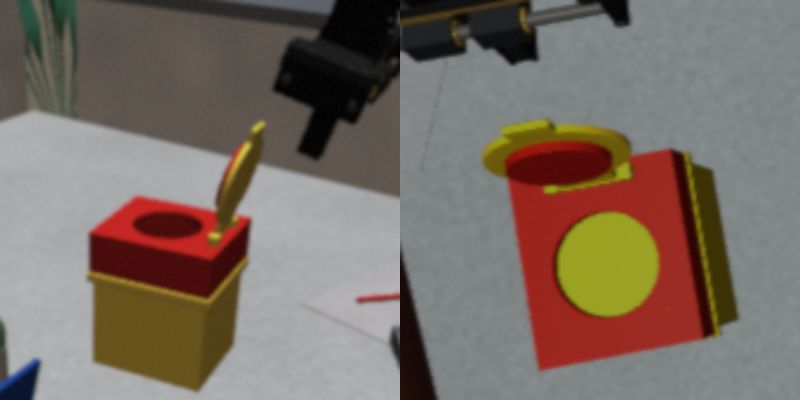

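The closed fingertips are behind the lid. In the scene crop they sit at (312,150), clear of the lid at (240,180). In the top crop they line up with the tab, and the bin hasn't moved. Now I'll push along the arc.

Run:
```python
from h import *
for th,off in [(1.83,.006)]+[(t,0) for t in np.linspace(1.75,0.12,12)]:
    p,o=pose(th,off,amax=15); bot.move_linear(p,.07,ori=o)
    f=bot.read_ft_force(); print(round(th,2),f.round(1) if hasattr(f,'round') else f,round(bot.read_time(),1))
    if np.linalg.norm(f)>15: print('stop');break
a=bot.camera('scene')[20:220,280:480,::-1];b=bot.camera('top')[140:310,85:255,::-1]
cv2.imwrite('pics/a2.png',np.hstack([cv2.resize(a,(400,400)),cv2.resize(b,(400,400))]))
```

```text
1.83 [ 0.4  0.8 -0.2] 6.0
1.75 [ 0.2  0.5 -0.3] 6.3
1.6 [ 0.1 -0.6 -0.5] 6.7
1.45 [ 0.7 -0.3 -0.2] 7.0
1.31 [ 1.1 -0.1 -0.3] 7.3
1.16 [ 0.2 -0.6  0.4] 7.7
1.01 [-0.4  0.2  0.9] 8.0
0.86 [ 0.5  0.2 -0.3] 8.3
0.71 [-0.6  0.1  0.2] 8.7
0.56 [-0.  -0.2 -0.2] 9.0
0.42 [-0.5  0.3 -0.2] 9.3
0.27 [0.1 0.2 0.2] 9.6
0.12 [-0.1 -0.3 -0.4] 10.0
```

View pics/a2.png

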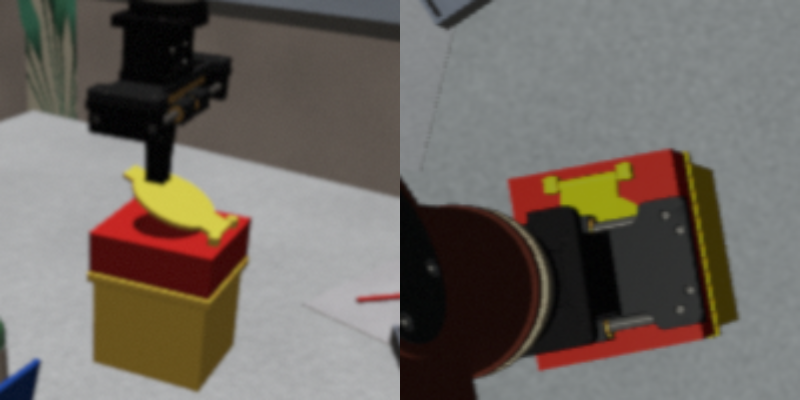

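The lid has come over ahead of the fingertips and still stands slightly open, with its tab at (132,175) in the scene crop. The bin is where it was. I'll press down vertically in small steps and watch the force.

Run:
```python
from h import *
print(bot.read_position(),pose(.12,0,amax=15)[0])
p,o=pose(0,.004,amax=0); bot.move_linear(p,.05,ori=o); print(bot.read_position(),p,bot.read_ft_force())
for i in range(16):
    p=p-[0,0,.001]; bot.move_linear(p,.02); bot.dwell(.1)
    f=bot.read_ft_force(); print(i,np.round(f,1),bot.read_position().round(4))
    if f[2]>7: break
bot.dwell(.3); print(bot.read_ft_force(),bot.read_time())
a=bot.camera('scene')[20:220,280:480,::-1]
cv2.imwrite('pics/a3.png',cv2.resize(a,(600,600)))
```

```text
[0.51638531 0.19974983 0.19755041] [0.51599029 0.199654   0.19698838]
[0.51462594 0.19942305 0.19114812] [0.51474978 0.19942857 0.191     ] [-0.12148802  0.09012794  0.74633461]
0 [ 0.2 -0.6  1. ] [0.5149 0.1995 0.1901]
1 [0.5 0.2 0.4] [0.5147 0.1994 0.189 ]
2 [ 0.9 -0.5  0.7] [0.5147 0.1994 0.188 ]
3 [-0.1  0.7  0.6] [0.5147 0.1994 0.187 ]
4 [0.2 0.7 0.2] [0.5147 0.1994 0.186 ]
5 [ 0.2 -0.4 -0. ] [0.5147 0.1994 0.185 ]
6 [ 0.1 -0.2  0.4] [0.5147 0.1995 0.184 ]
7 [-0.  -0.6  0.7] [0.5147 0.1994 0.183 ]
8 [ 0.3 -0.3 -0.2] [0.5147 0.1994 0.182 ]
9 [-0.6 -0.6 -0.3] [0.5147 0.1994 0.181 ]
10 [-0.8 -0.4 -0.5] [0.5147 0.1994 0.18  ]
11 [-0.7 -0.1 -0.2] [0.5148 0.1994 0.179 ]
12 [-0.8  0.2  0.1] [0.5148 0.1994 0.178 ]
13 [ 0.6  0.5 -0.4] [0.5147 0.1994 0.177 ]
14 [ 0.5 -0.2  0.4] [0.5148 0.1994 0.176 ]
15 [0.1 0.3 0.6] [0.5147 0.1994 0.175 ]
[-0.10519029  0.58203007  0.2711477 ] 16.2417
```

View pics/a3.png

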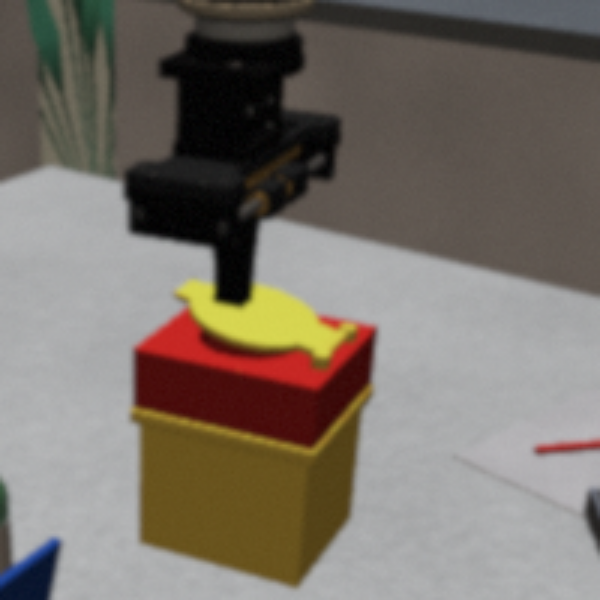

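The lid still stands a few degrees open with the fingertips on it, at (232,300). They sit higher than expected, so I'll keep pressing.

Run:
```python
from h import *
p=np.array(bot.read_position())
for i in range(25):
    p=p-[0,0,.001]; bot.move_linear(p,.02); bot.dwell(.05)
    f=bot.read_ft_force()
    if i>8 or f[2]>2: print(i,np.round(f,1),bot.read_position().round(4))
    if f[2]>9: break
bot.dwell(.3); print(bot.read_ft_force(),bot.read_time())
a=bot.camera('scene')[20:220,280:480,::-1]
cv2.imwrite('pics/a4.png',cv2.resize(a,(600,600)))
```

```text
9 [-0.  -0.9  0.3] [0.5147 0.1994 0.1649]
10 [ 0.5  0.8 -0.7] [0.5147 0.1994 0.1639]
11 [-0.   0.8 -0.9] [0.5147 0.1994 0.163 ]
12 [ 0.4  0.5 -0.4] [0.5147 0.1994 0.1619]
13 [-0.2 -0.2  0.7] [0.5147 0.1994 0.1609]
14 [ 0.  -0.5 -0.5] [0.5147 0.1994 0.16  ]
15 [0.2 0.3 1.3] [0.5148 0.1994 0.1591]
16 [-2.6 -1.2  9.2] [0.5149 0.1995 0.1589]
[-2.34485556 -1.61157506  8.85371232] 21.6917
```

View pics/a4.png

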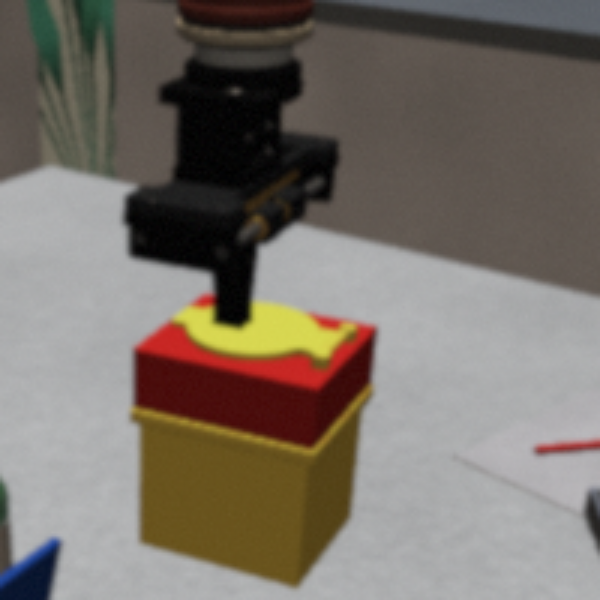

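The lid looks flat and the force rose sharply, so this is a hard stop. I'll press slightly more, then retreat and verify.

Run:
```python
from h import *
p=np.array(bot.read_position())
bot.move_linear(p-[0,0,.0015],.02); bot.dwell(.3); print(bot.read_ft_force(),bot.read_position())
bot.move_linear(p+[0,0,.10],.1); 
bot.move_ptp([.40,.50,.33],pose(0)[1])
bot.dwell(.3); print(bot.read_time(),bot.read_ft_force())
a=bot.camera('scene');b=bot.camera('top')
cv2.imwrite('pics/s5.png',a[:,:,::-1]);cv2.imwrite('pics/t5.png',b[:,:,::-1])
x=cv2.resize(a[90:230,310:450,::-1],(400,400));y=cv2.resize(b[170:310,105:245,::-1],(400,400))
cv2.imwrite('pics/a5.png',np.vstack([np.hstack([x,y]),np.hstack([cv2.resize(a[:,:,::-1],(320,200)),cv2.resize(b[:,:,::-1],(480,200))])]))
```

```text
[-4.63614235 -1.94667601 12.50241175] [0.51490331 0.19948524 0.15879048]
25.0083 [-0.09043998  0.10144284 -0.02352224]
```

View pics/a5.png

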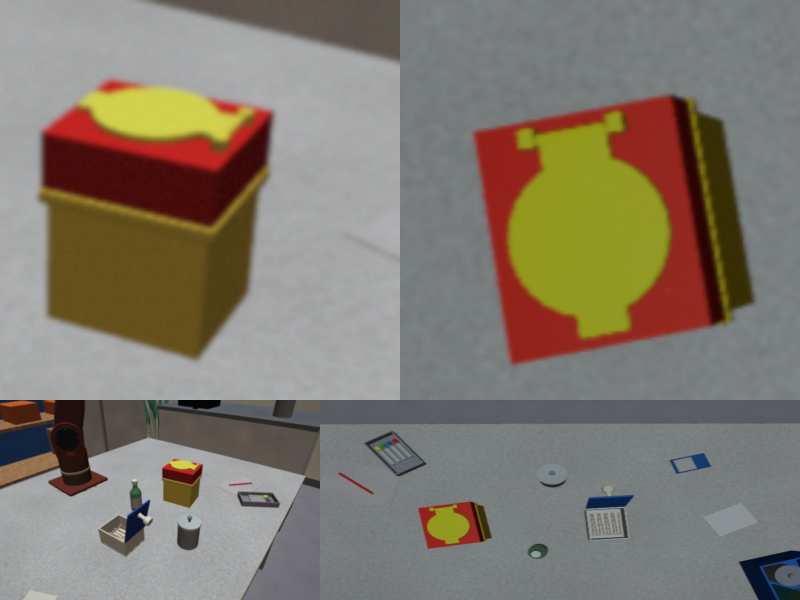

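The lid looks shut and level, the bin hasn't moved and the bystanders are untouched. As a check, I'll triangulate the tip height using the tab's front edge: (339,124.5) in scene and (176.4,287.5) in top.

Run:
```python
from h import *
print(tri([339,124.5],[176.4,287.5]), HINGE-.118*U)
# lid tilt check: yellow disc ellipse/tip in both pictures vs prediction for angles
def proj(n,P):
    p=bot.camera_params(n);T=np.linalg.inv(np.array(p['world_from_camera']))
    K=np.array([[p['fx'],0,p['cx']],[0,p['fy'],p['cy']],[0,0,1]])
    return cv2.projectPoints(np.array(P),cv2.Rodrigues(T[:3,:3])[0],T[:3,3],K,np.array(p['dist']))[0].reshape(-1,2).round(1)
for th in(0,.05,.1,.2):
    l=-np.cos(th)*U+np.sin(th)*Z;n=np.sin(th)*U+np.cos(th)*Z
    P=[HINGE+.118*l+.003*n+s*.015*V for s in(-1,1)]
    print(th,proj('scene',P).tolist(),proj('top',P).tolist())
im=cv2.imread('pics/s5.png')[:,:,::-1].copy()
for k in cv2.findContours(mask(im,'yellow')[:148],cv2.RETR_EXTERNAL,2)[0]:
    if cv2.contourArea(k)>100: print(cv2.boundingRect(k),cv2.approxPolyDP(k,1,True).reshape(-1,2).tolist())
```

```text
(array([0.47109277, 0.1936288 , 0.16660632]), np.float64(0.0019452272869519536)) [0.47293467 0.19182947 0.167     ]
0 [[336.5, 125.8], [342.7, 121.1]] [[186.3, 285.3], [168.3, 288.7]]
0.05 [[336.7, 123.3], [342.9, 118.6]] [[185.3, 285.4], [167.2, 288.8]]
0.1 [[337.0, 120.8], [343.2, 116.2]] [[184.3, 285.4], [166.0, 288.8]]
0.2 [[337.9, 115.8], [344.2, 111.3]] [[182.1, 284.7], [163.6, 288.2]]
(338, 121, 61, 21) [[338, 127], [340, 127], [345, 134], [352, 137], [382, 137], [385, 141], [388, 141], [390, 136], [398, 130], [397, 128], [388, 130], [383, 125], [360, 121], [353, 121], [348, 123], [344, 122]]
```

The tip measures about 0.167 m, which matches an angle of 0.

```bash
python3 -c "
from bench import bot
print(bot.hand_in())"
```

```text
the job is handed in; nothing more can be done
None
```

The sharps lid is fully shut (tip at about 167 mm, level), pressed down with about 12 N; in the final pictures the bin, swab box, canister and bottle look unmoved, and I handed the job in at about 25 s with the arm clear.

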